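Slide a stamp frame into the viewer and run the inspection

ROBOT

A 7-joint arm with a two-finger parallel gripper is mounted at the origin on the work surface. World frame = base frame: x ahead of the robot, y to its left, z up, the work surface at z = 0. Lengths are in mm, angles in rad, forces in N, time in s.
With the tool pointing down it reaches from about 425 to 950 mm from the base axis. Payload 16.7 kg.
Tool frame: the origin (TCP) lies at the very end of the fingers, on their centre line; the grasp point (between the pads) lies 19 mm behind it; z points along the fingers, y is the direction in which the jaws open and shut (so a half turn about z gives the same grasp; the last joint's range is limited). The gripper opens to 94 mm and grips with 3 to 60 N. Pads are 16 mm wide; open, the fingers measure 119 mm over their backs; the gripper's body (75 mm by 177 mm) begins 78 mm behind the grasp point.
Start: joints at [1.073, 0.426, 0.074, 1.606, -0.034, 1.111, -0.067], TCP at [230.663, -634.326, 205.467] pointing down, gripper open.
Joint ranges: [-2.85, 2.85], [-0.5, 2.14], [-1.23, 1.37], [0.21, 2.46], [-1.02, 4.16], [0.16, 2.05], [-2.73, 2.73]. Speed limits (rad/s): [1.89, 1.89, 2.39, 2.39, 3.01, 3.01, 3.01].

INTERFACE

Orientations are given as a unit quaternion [w, x, y, z].
In Python, from rig import * gives the robot as it stands. The module is installed in compiled form; this text tells all that it offers.
- The arm moves only by the tool step_arm, never from a script. Its argument "plan" is a list of rows, each an object with "dp": the shift along the world's x, y, z in mm, a list of three; "spin": the turn about the world's z in rad; "gripper": the finger opening in mm, from 0 to 94. In form: [{"dp": [x, y, z], "spin": spin, "gripper": gripper}, ...]. A call has 1 to 12 rows; each row shifts and turns the commanded pose from where the row before left it; what a row does not reach is not made up. A row lasts 1/12 s, in which the tool goes at most 41.7 mm and 7.16 degrees, less where a joint would pass 70% of its speed; a pose out of reach is approached as far as the arm can. A call is refused whole if a number of a shift passes 41.7 or a number of a turn 0.125, either way. A call with a gripper value outside its range is refused whole. The fingers move at their own pace and stop on an object; the grip force is fixed at half the most. Time passes only in rows, so rows that do not move let the fingers close. It gives the time, the measured TCP pose, the force and the opening at its end, in the units of the state.
- read_state(): the state, without advancing time (a new reading comes with each control period).
- read_camera(name): name is "scene" or "top"; returns the picture (400x640x3 uint8, blue, green, red); there is no depth.
- get_calibration(name): a dict with "fovy" (degrees; the focal length in pixels is half the picture's height over the tangent of half this angle, whatever the lens; pixels are square), "cx", "cy" (the principal point, pixels), "xyz" and "orientation" of the camera in the world. Camera axes: x right, y down, z forward; pixel columns grow to the right and rows downward; lengths in mm; the calibration is good to about 2 mm. A picture is of the moment at which its call begins. get_calibration takes no time and is no camera call.
- job_done(): hands the job in, once; it reports no verdict.
The state is a dict: "time": time; "q": joint angles; "dq": joint speeds; "tau": joint torques, N m; "eef_pos": TCP position; "tool_rot": TCP orientation; "force": force on the tool from outside, world axes, zero at the start; "ft_torque": the same for the moment, N m; "finger_gap": opening from 0.0 (shut) to 1.0 (fully open).
Only numpy, scipy, OpenCV 4.12 (cv2) and the standard library are available. Lean on these libraries where they do the work, as an engineer would, in place of code of your own. Each camera call takes 0.05 s, during which the arm holds its last target. There are 200 camera calls.

TASK

Slide the black stamp frame along the viewer's blue deck, without lifting it off or knocking the jar, the loupe or the tin that stand on it, into the sunken white pocket, so that it lies fully down, flat and square in it. Once it is seated, press the green key, then the yellow key, then the red key, each fully down and released, one at a time.

Things in the scene. Friction and masses are not known exactly. Their poses are not given: they have to be found in the camera images.
- viewer: Stamp viewer: fixed flat light box 270 (x) x 540 (y) mm on the table. Origin: centre of its underside. Blue deck at z = 14 mm. Near its +y end a pocket is sunk 4 mm into the deck. Aluminium fences 8 mm thick, up to z = 22 mm, line the pocket's two long sides and +y end; the -y side is open to the deck, with short flared lead-ins from y = +104 mm (126 mm wide there).
- pocket (a point): Centre of the white pocket floor (viewer x 0, y +180, z 10 mm), axes as the viewer's. The pocket is 105 (x) x 115 (y) mm, its open mouth edge at y = -57.5 mm from here. The frame is home when its origin is here, z up and its y along the pocket's y (either way round).
- frame: Black rimmed stamp frame, loose, 100 (x) x 110 (y) x 11 mm, about 0.2 kg, six coloured stamps on white. Origin: centre of underside. Floor plate 5 mm thick with a rim 8 mm wide standing 6 mm above it all round: the recess inside is 84 x 94 mm, so fingertips can reach in and pull on the rim. Starts on the deck towards the viewer's -y end, up to 0.6 rad from square.
- jar: Amber glass jar, 36 mm across, 55 mm high, loose on the deck; one of two things flanking the way to the pocket. Origin: centre of its underside.
- loupe: Black and steel stand loupe, 36 mm across, 50 mm high, loose on the deck; the other thing flanking the way. Origin: centre of its underside. The free gap between jar and loupe is 119 to 129 mm; jar and loupe may have changed sides.
- tin: Brass tin 36 (x) x 50 (y) x 18 mm, loose on the deck near its +x edge. Origin: centre of its underside.
- key_green_top (a point): Centre of the top of the green spring key: a round plastic cap 24 mm across, standing 10 mm out of a black housing 40 mm across on the deck, its top 22 mm above the deck, on the -x side of the pocket; the three keys stand in a row 50 mm apart, in any order. Pressed straight down.
- key_green (a joint): Travel of the green key, m: 0 up, 0.006 fully down (4 N); springs back.
- key_yellow_top (a point): Centre of the top of the yellow spring key: a round plastic cap 24 mm across, standing 10 mm out of a black housing 40 mm across on the deck, its top 22 mm above the deck, on the -x side of the pocket; the three keys stand in a row 50 mm apart, in any order. Pressed straight down.
- key_yellow (a joint): Travel of the yellow key, m: 0 up, 0.006 fully down (4 N); springs back.
- key_red_top (a point): Centre of the top of the red spring key: a round plastic cap 24 mm across, standing 10 mm out of a black housing 40 mm across on the deck, its top 22 mm above the deck, on the -x side of the pocket; the three keys stand in a row 50 mm apart, in any order. Pressed straight down.
- key_red (a joint): Travel of the red key, m: 0 up, 0.006 fully down (4 N); springs back.
Not all that is in view belongs to the job. There is more than one size of the frame; the job needs the smallest.

How it is judged:
By the outcome, as a careful person would: the job done as asked, in the order asked, and still so for the second after the job is handed in, with the robot touching nothing.
It also fails if it takes over 62 s, if anything falls off the work surface, if the arm or the gripper's body presses on something with over 40 N, if the wrist force passes 120 N, or if a joint passes its speed limit or range.

## Working session

There is one attempt and no reset: what is moved stays moved. The work goes in short steps, Python scripts to look and compute and a tool call to move; the robot and the scene stay as the last step left them, time stands still between calls to the robot, and variables do not carry over. Pictures are saved under pics/ and viewed, about 8 in all and at most 12, crops included, and the job is handed in when it is done.

Besides the shell and the picture viewer there is one more tool, called after "Call:" by a JSON object that holds its "fn" and its "kwargs", one argument or row to a line. step_arm: Moves the arm, as the interface text tells. Its arguments: {"type":"object","properties":{"plan":{"type":"array"}},"required":["plan"]}

```bash
mkdir -p pics
cat > h.py <<'E'
from rig import *
import numpy as np, cv2
from scipy.spatial.transform import Rotation as R
def cal(n):
    c=get_calibration(n); q=c["orientation"]; M=R.from_quat([q[1],q[2],q[3],q[0]]).as_matrix()
    return 200/np.tan(np.radians(c["fovy"])/2),c["cx"],c["cy"],np.array(c["xyz"]),M
def ray(n,px,z):
    f,cx,cy,p,M=cal(n); px=np.atleast_2d(px).astype(float)
    d=np.c_[(px[:,0]-cx)/f,(px[:,1]-cy)/f,np.ones(len(px))]@M.T
    return p+d*((z-p[2])/d[:,2])[:,None]
def proj(n,P):
    f,cx,cy,p,M=cal(n); d=(np.atleast_2d(P)-p)@M
    return np.c_[d[:,0]/d[:,2]*f+cx,d[:,1]/d[:,2]*f+cy]
E
python3 - <<'E'
from h import *
for n in("scene","top"):
    cv2.imwrite(f"pics/{n}0.png",read_camera(n)); print(n,get_calibration(n))
s=read_state(); print(s["time"],s["eef_pos"],s["tool_rot"],s["force"],s["finger_gap"])
E
```

```text
scene {'fovy': 49.215233762647046, 'cx': 324.5963559391869, 'cy': 200.1490716013696, 'xyz': array([1137.04545811,  440.02456789,  617.00357792]), 'orientation': array([-0.21347556,  0.4144218 ,  0.78812117, -0.40193007])}
top {'fovy': 49.09880456097307, 'cx': 324.2522522730271, 'cy': 195.70140739172123, 'xyz': array([416.52351664,  20.66209557, 913.34600701]), 'orientation': array([ 0.03257214, -0.69707048,  0.71581913, -0.02519464])}
0.1 [ 230.5171045  -633.99634269  204.85329443] [-5.56200367e-04  9.84835586e-01  1.73489306e-01 -1.40799130e-04] [ 0.00088071  0.61688527 -0.8308522 ] 1.001713261948903
```

View pics/top0.png

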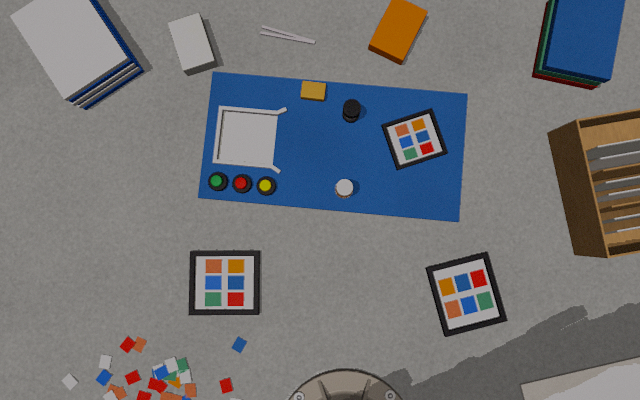

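View pics/scene0.png

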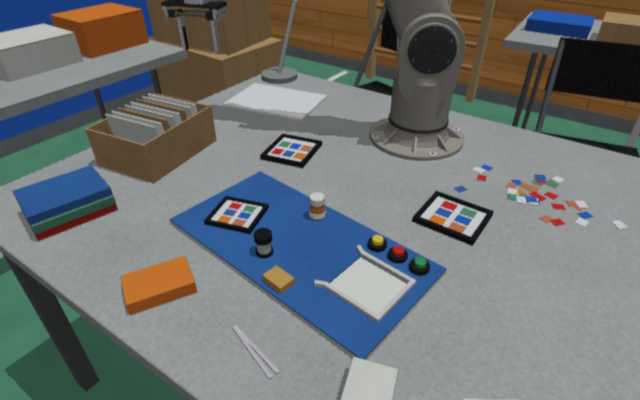

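The top view shows three frames: on the deck at (414,139), and decoys on the table at (225,282) and (466,294). The deck one is the candidate. The white pocket is at (247,137), the keys are green (218,181), red (241,183) and yellow (266,185), the jar is at (344,188), the loupe at (351,110) and the tin at (313,90).

```bash
cat > m.py <<'E'
from h import *
def big(mask,roi):
    m=np.zeros_like(mask);x0,y0,x1,y1=roi;m[y0:y1,x0:x1]=mask[y0:y1,x0:x1]
    cs,_=cv2.findContours(m,cv2.RETR_EXTERNAL,cv2.CHAIN_APPROX_NONE)
    return max(cs,key=cv2.contourArea)[:,0]
def frame_rect(img,roi,z=25.,thr=60):
    b=cv2.inRange(img,(0,0,0),(thr,thr,thr)); c=big(b,roi)
    P=ray("top",c,z)[:,:2].astype(np.float32)
    return cv2.minAreaRect(P),c
def viewer(img):
    hsv=cv2.cvtColor(img,cv2.COLOR_BGR2HSV)
    b=cv2.inRange(hsv,(100,120,60),(125,255,255)); c=big(b,(180,60,480,230))
    h=cv2.convexHull(c)
    return cv2.minAreaRect(ray("top",h[:,0],14)[:,:2].astype(np.float32))
E
python3 - <<'E'
from m import *
img=cv2.imread("pics/top0.png"); hsv=cv2.cvtColor(img,cv2.COLOR_BGR2HSV)
v=viewer(img); print("viewer",v); print(cv2.boxPoints(v))
for r in((375,100,455,175),(180,240,270,325),(420,245,515,345)): print("frame",frame_rect(img,r,25 if r[0]==375 else 11)[0])
# pocket white
w=cv2.inRange(hsv,(0,0,170),(180,40,255))
c=big(w,(205,95,295,180)); print("pocket+fence",cv2.minAreaRect(ray("top",c,16)[:,:2].astype(np.float32)))
for n,lo,hi,roi in(("g",(45,100,50),(85,255,255),(205,170,230,195)),("r",(0,150,80),(8,255,255),(230,172,254,196)),("y",(22,130,80),(35,255,255),(254,173,280,198))):
    c=big(cv2.inRange(hsv,lo,hi),roi); e=cv2.minEnclosingCircle(c.astype(np.float32)); print(n,e,ray("top",[e[0]],36)[0])
a=cv2.resize(img[60:230,190:480],None,fx=2.7,fy=2.7,interpolation=cv2.INTER_CUBIC); cv2.imwrite("pics/crop.png",a)
E
```

```text
viewer ((595.5238037109375, 8.00799560546875), (538.0652465820312, 269.29302978515625), 83.16181945800781)
[[ 429.80258 -243.07907]
 [ 697.18    -275.1426 ]
 [ 761.245    259.09506]
 [ 493.8676   291.1586 ]]
frame ((601.4810180664062, -158.33578491210938), (99.56410217285156, 111.15546417236328), 16.921594619750977)
frame ((319.39166259765625, 238.30470275878906), (143.2506561279297, 129.43858337402344), 89.20336151123047)
frame ((284.2761535644531, -251.48309326171875), (143.2962188720703, 131.15939331054688), 13.040725708007812)
pocket+fence ((570.6957397460938, 257.0171203613281), (2.0820059776306152, 4.242548942565918), 89.69581604003906)
g ((215.69276428222656, 180.57229614257812), 5.897850513458252) [525.1079793  247.53065049  36.        ]
r ((240.2948760986328, 182.57691955566406), 5.888744831085205) [519.66681648 197.73139065  36.        ]
y ((264.6388854980469, 184.80555725097656), 6.050943374633789) [513.79661501 148.56267608  36.        ]
```

View pics/crop.png

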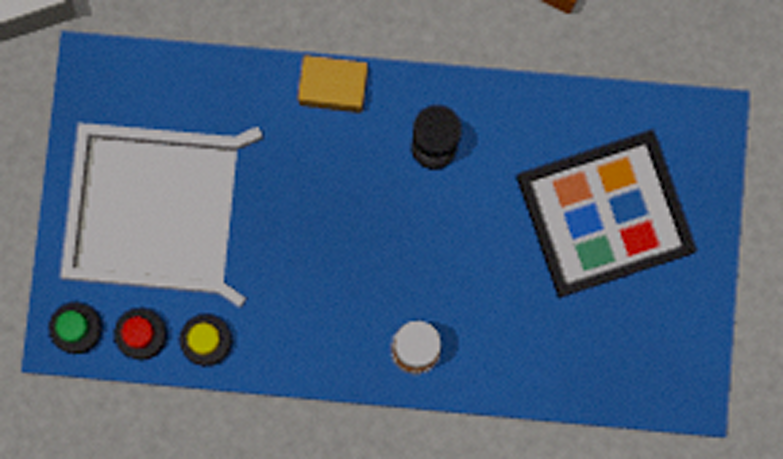

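Crop check: the deck frame measures 99.6 x 111 mm, against 143 x 130 mm for the decoys, so it is the right one. Next I'll get the jar and loupe positions and check the pocket.

```bash
cat >> m.py <<'E'
O=np.array([595.5,8.0]); PHI=np.radians(-6.84)
ex=np.array([np.cos(PHI),np.sin(PHI)]); ey=np.array([-np.sin(PHI),np.cos(PHI)])
def toV(P): d=np.asarray(P)[...,:2]-O; return np.stack([d@ex,d@ey],-1)
def toW(v): return O+v[0]*ex+v[1]*ey
E
python3 - <<'E'
from m import *
img=cv2.imread("pics/top0.png"); np.set_printoptions(precision=1,suppress=True)
C=lambda x,y:(190+x/2.7,60+y/2.7)
print("loupe",toV(ray("top",[C(437,127)],64)),"jar",toV(ray("top",[C(416,343)],69)),"tin",toV(ray("top",[C(333,78)],32)))
# jar/loupe silhouettes in scene image at base
sc=cv2.imread("pics/scene0.png")
print("scene: loupe base",toV(ray("scene",[(264,253)],14)),"jar base",toV(ray("scene",[(317,217)],14)), "loupe top",toV(ray("scene",[(263,235)],64)),"jar top",toV(ray("scene",[(318,198)],69)))
for n,p in(("g",(525.1,247.5)),("r",(519.7,197.7)),("y",(513.8,148.6)),("frame",(601.5,-158.3))): print(n,toV(p))
print("pocket corners seen (crop px) -> viewer", toV(ray("top",[C(222,290),C(237,150)],14)), toV(ray("top",[C(76,267),C(89,137)],10)))
print("pocket world",toW((0,180)))
E
```

```text
loupe [[ 69.2 -30.5]] jar [[-91.1 -29.3]] tin [[109.5  51.1]]
scene: loupe base [[ 75.7 -26.8]] jar base [[-82.6 -25.6]] loupe top [[ 76.4 -23.2]] jar top [[-81.4 -21.2]]
g [-98.4 229.4]
r [-97.9 179.3]
y [-97.9 129.9]
frame [  25.8 -164.4]
pocket corners seen (crop px) -> viewer [[-58.3 121.4]
 [ 51.8 121.1]] [[-50.2 236.5]
 [ 52.7 238. ]]
pocket world [616.9 186.7]
```

Run:
```python
from m import *
np.set_printoptions(precision=1,suppress=True)
img=cv2.imread("pics/top0.png"); sc=cv2.imread("pics/scene0.png")
w=cv2.inRange(img,(120,120,120),(255,255,255)); e=cv2.minEnclosingCircle(big(w,(330,170,362,205)).astype(np.float32)); print("jar lid top",e,toV(ray("top",[e[0]],69)))
k=cv2.inRange(img,(0,0,0),(75,60,60)); c=big(k,(335,92,372,130)); r=cv2.boundingRect(c); print("loupe blob",r, cv2.minAreaRect(c.astype(np.float32)))
# scene view: deck corners + keys
hs=cv2.cvtColor(sc,cv2.COLOR_BGR2HSV); c=big(cv2.inRange(hs,(100,120,50),(125,255,255)),(165,165,450,365))
h=cv2.approxPolyDP(cv2.convexHull(c),8,True)[:,0]; print("scene deck",h.tolist(),toV(ray("scene",h,14)))
for n,lo,hi,roi in(("g",(45,100,40),(85,255,255),(405,250,435,280)),("r",(0,150,80),(8,255,255),(385,238,410,262)),("y",(22,130,80),(35,255,255),(362,228,390,250))):
    e=cv2.minEnclosingCircle(big(cv2.inRange(hs,lo,hi),roi).astype(np.float32)); print(n,e,toV(ray("scene",[e[0]],34)))
a=cv2.resize(sc[165:305,180:350],None,fx=3.5,fy=3.5,interpolation=cv2.INTER_CUBIC)
b=cv2.resize(img[85:215,320:390],None,fx=3.77,fy=3.77,interpolation=cv2.INTER_CUBIC)[:490]
cv2.imwrite("pics/c2.png",np.hstack([a[:490,:530],b[:490]]))
```

```text
jar lid top ((344.0, 186.63636779785156), 8.423308372497559) [[-90.3 -29.1]]
loupe blob (342, 99, 19, 24) ((351.2524719238281, 110.47525024414062), (17.51265525817871, 23.383373260498047), 5.710593223571777)
scene deck [[170, 219], [261, 172], [445, 269], [364, 358]] [[ 139.1 -265.2]
 [-126.6 -260.4]
 [-125.7  269.5]
 [ 135.1  270.4]]
g ((419.6428527832031, 262.3571472167969), 6.566094875335693) [[-89.3 232. ]]
r ((398.1956481933594, 250.67391967773438), 5.843443870544434) [[-89.8 183.1]]
y ((377.3636474609375, 240.0), 5.724475383758545) [[-88.7 133.7]]
```

View pics/c2.png

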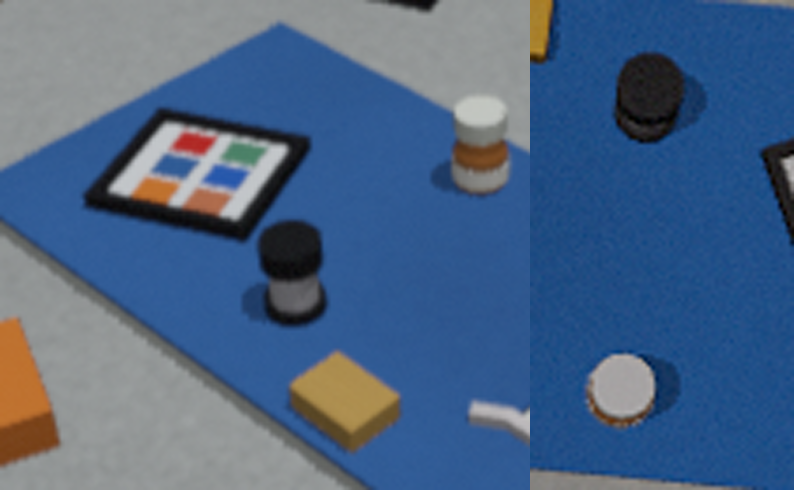

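The two cameras disagree by about 6 mm in x. The frame, keys and deck all shift together, so relative positions hold. The jar–loupe midline is at viewer x ≈ -9, y ≈ -28. I'll approach above the frame recess, then check the offset against the fingers.

Call:
{"fn": "step_arm", "kwargs": {
  "plan": [
    {"dp": [15, 21, 0], "spin": 0.063, "gripper": 40},
    {"dp": [15, 21, 0], "spin": 0.063, "gripper": 40},
    {"dp": [15, 21, 0], "spin": 0.063, "gripper": 40},
    {"dp": [15, 21, 0], "spin": 0.063, "gripper": 40},
    {"dp": [15, 21, 0], "spin": 0.063, "gripper": 40},
    {"dp": [15, 21, 0], "spin": 0.063, "gripper": 40},
    {"dp": [15, 21, 0], "spin": 0.063, "gripper": 40},
    {"dp": [15, 21, 0], "spin": 0.063, "gripper": 40},
    {"dp": [15, 21, 0], "spin": 0.063, "gripper": 40},
    {"dp": [15, 21, 0], "spin": 0.063, "gripper": 40},
    {"dp": [15, 21, 0], "spin": 0.063, "gripper": 40},
    {"dp": [15, 21, 0], "spin": 0.063, "gripper": 40}
  ]
}}

```text
time: 1.1
eef_pos: [412.0, -380.1, 205.5]
tool_rot: [0.0, 0.85, 0.527, 0.0]
force: [0.9, -0.4, 0.3]
finger_gap: 0.425
```

Call:
{"fn": "step_arm", "kwargs": {
  "plan": [
    {"dp": [15, 21, 0], "spin": 0.063, "gripper": 40},
    {"dp": [15, 21, 0], "spin": 0.063, "gripper": 40},
    {"dp": [15, 21, 0], "spin": 0.063, "gripper": 40},
    {"dp": [15, 21, 0], "spin": 0.063, "gripper": 40},
    {"dp": [15, 21, 0], "spin": 0.063, "gripper": 40},
    {"dp": [15, 21, 0], "spin": 0.063, "gripper": 40},
    {"dp": [15, 21, 0], "spin": 0.063, "gripper": 40},
    {"dp": [15, 21, 0], "spin": 0.063, "gripper": 40},
    {"dp": [15, 21, 0], "spin": 0.063, "gripper": 40},
    {"dp": [15, 21, 0], "spin": 0.063, "gripper": 40},
    {"dp": [15, 21, 0], "spin": 0.063, "gripper": 40},
    {"dp": [0, 0, 0], "spin": 0.063, "gripper": 40}
  ]
}}

```text
time: 2.1
eef_pos: [578.3, -144.7, 205.6]
tool_rot: [-0.0, 0.593, 0.805, 0.001]
force: [-0.7, 0.9, -0.3]
finger_gap: 0.425
```

Call:
{"fn": "step_arm", "kwargs": {
  "plan": [
    {"dp": [6, 5, -30], "spin": 0, "gripper": 40},
    {"dp": [6, 5, -30], "spin": 0, "gripper": 40},
    {"dp": [6, 4, -30], "spin": 0, "gripper": 40},
    {"dp": [0, 0, -30], "spin": 0, "gripper": 40},
    {"dp": [0, 0, -30], "spin": 0, "gripper": 40},
    {"dp": [0, 0, -10], "spin": 0, "gripper": 40},
    {"dp": [0, 0, 0], "spin": 0, "gripper": 40}
  ]
}}

```text
time: 2.68
eef_pos: [592.2, -135.9, 43.2]
tool_rot: [-0.002, 0.597, 0.803, -0.001]
force: [0.3, -0.2, 1.2]
finger_gap: 0.425
```

Run:
```python
from m import *
np.set_printoptions(precision=1,suppress=True)
t=read_camera("top"); s=read_camera("scene"); cv2.imwrite("pics/t1.png",t); cv2.imwrite("pics/s1.png",s)
st=read_state(); p=st["eef_pos"]; q=st["tool_rot"]; M=R.from_quat([q[1],q[2],q[3],q[0]]).as_matrix()
print(p,st["finger_gap"]); g=st["finger_gap"]*94/2
pts=[p,p+M[:,1]*(g+12.5),p-M[:,1]*(g+12.5)]
for n,im in(("top",t),("scene",s)):
    for u in proj(n,pts): print(n,u); cv2.drawMarker(im,tuple(np.round(u).astype(int)),(255,0,255),0,5,1)
a=cv2.resize(s[170:270,190:330],None,fx=5,fy=5,interpolation=cv2.INTER_CUBIC)
cv2.imwrite("pics/c3.png",a)
```

```text
[ 594.3 -136.7   46.5] 0.42618490344079984
top [405.5 140.4]
top [400.2 125.2]
top [410.8 155.6]
scene [247.  204.1]
scene [240.3 212.6]
scene [253.3 196. ]
```

View pics/c3.png

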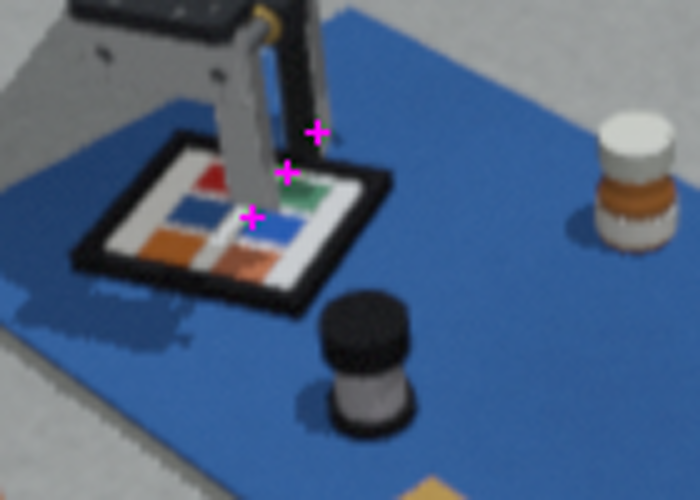

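The fingers hang over the recess, about 24 mm towards +y from the frame's centre and centred in x. The loupe and jar are clear. Now I'll descend into the recess.

Call:
{"fn": "step_arm", "kwargs": {
  "plan": [
    {"dp": [0, 0, -8], "spin": 0, "gripper": 40},
    {"dp": [0, 0, -8], "spin": 0, "gripper": 40},
    {"dp": [0, 0, -5], "spin": 0, "gripper": 40},
    {"dp": [0, 0, -3], "spin": 0, "gripper": 40},
    {"dp": [0, 0, 0], "spin": 0, "gripper": 40},
    {"dp": [0, 0, 0], "spin": 0, "gripper": 40}
  ]
}}

```text
time: 3.28
eef_pos: [593.6, -137.3, 21.4]
tool_rot: [-0.0, 0.598, 0.802, -0.0]
force: [-1.0, 0.4, 0.3]
finger_gap: 0.425
```

Call:
{"fn": "step_arm", "kwargs": {
  "plan": [
    {"dp": [0, 0, 0], "spin": 0, "gripper": 50},
    {"dp": [0, 0, 0], "spin": 0, "gripper": 56},
    {"dp": [0, 0, 0], "spin": 0, "gripper": 62},
    {"dp": [0, 0, 0], "spin": 0, "gripper": 62},
    {"dp": [0, 0, 0], "spin": 0, "gripper": 62}
  ]
}}

```text
time: 3.7
eef_pos: [593.7, -137.3, 21.6]
tool_rot: [0.0, 0.598, 0.802, 0.0]
force: [-0.0, 0.1, 0.1]
finger_gap: 0.656
```

Call:
{"fn": "step_arm", "kwargs": {
  "plan": [
    {"dp": [0, 0, 0], "spin": 0, "gripper": 68},
    {"dp": [0, 0, 0], "spin": 0, "gripper": 68},
    {"dp": [0, 0, 0], "spin": 0, "gripper": 68}
  ]
}}

```text
time: 3.95
eef_pos: [593.9, -137.3, 21.6]
tool_rot: [0.0, 0.598, 0.802, 0.0]
force: [1.2, -0.0, 0.4]
finger_gap: 0.723
```

Run:
```python
from m import *
s=read_camera("scene"); cv2.imwrite("pics/s2.png",s)
t=read_camera("top")
a=cv2.resize(s[165:260,190:290],None,fx=5,fy=5,interpolation=cv2.INTER_CUBIC)
b=cv2.resize(t[90:185,370:470],None,fx=5,fy=5,interpolation=cv2.INTER_CUBIC)
cv2.imwrite("pics/c4.png",np.hstack([a,b])[:, :800] if 0 else cv2.resize(np.hstack([a,b]),(800,380)))
```

```text
(no output)
```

View pics/c4.png

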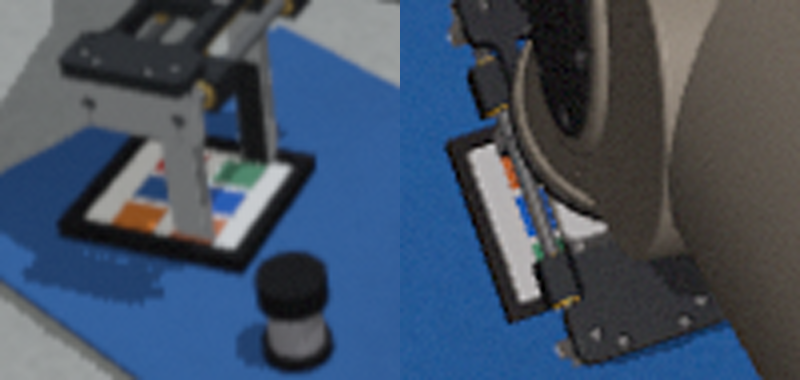

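Both fingers are inside the recess, close to the ±x rims. I'll open until they stop.

Call:
{"fn": "step_arm", "kwargs": {
  "plan": [
    {"dp": [0, 0, 0], "spin": 0, "gripper": 74},
    {"dp": [0, 0, 0], "spin": 0, "gripper": 74},
    {"dp": [0, 0, 0], "spin": 0, "gripper": 80},
    {"dp": [0, 0, 0], "spin": 0, "gripper": 80},
    {"dp": [0, 0, 0], "spin": 0, "gripper": 80}
  ]
}}

```text
time: 4.47
eef_pos: [593.9, -137.4, 22.2]
tool_rot: [0.0, 0.598, 0.802, -0.0]
force: [-2.7, 0.2, 13.7]
finger_gap: 0.802
```

Call:
{"fn": "step_arm", "kwargs": {
  "plan": [
    {"dp": [0, 0, 0], "spin": 0, "gripper": 75},
    {"dp": [0, 0, 0], "spin": 0, "gripper": 75},
    {"dp": [0, 0, 0], "spin": 0, "gripper": 75}
  ]
}}

```text
time: 4.72
eef_pos: [593.8, -137.4, 22.2]
tool_rot: [0.0, 0.598, 0.802, -0.0]
force: [-3.4, 0.7, 12.9]
finger_gap: 0.789
```

Call:
{"fn": "step_arm", "kwargs": {
  "plan": [
    {"dp": [0, 0, 0], "spin": 0, "gripper": 73},
    {"dp": [0, 0, 0], "spin": 0, "gripper": 73},
    {"dp": [0, 0, 0], "spin": 0, "gripper": 73}
  ]
}}

```text
time: 4.97
eef_pos: [594.0, -137.4, 22.0]
tool_rot: [0.0, 0.598, 0.802, 0.0]
force: [-0.8, -0.4, 7.2]
finger_gap: 0.781
```

Run:
```python
from m import *
s=read_camera("scene"); cv2.imwrite("pics/s3.png",s); a=cv2.imread("pics/s2.png"); z=cv2.imread("pics/scene0.png")
G=lambda i,r:np.float32(cv2.cvtColor(i,cv2.COLOR_BGR2GRAY))[r[1]:r[3],r[0]:r[2]]
for r in((200,195,232,235),(240,195,285,245)):
    print(r,"68->now",cv2.phaseCorrelate(G(a,r),G(s,r)),"start->now",cv2.phaseCorrelate(G(z,r),G(s,r)))
f,cx,cy,p,M=cal("scene"); print("px per mm dx,dy:",proj("scene",[[611,-158,25]])-proj("scene",[[601,-158,25]]),proj("scene",[[601,-148,25]])-proj("scene",[[601,-158,25]]))
print(read_state()["finger_gap"],read_state()["force"])
```

```text
(200, 195, 232, 235) 68->now ((0.18691288472585477, -0.5559266621627437), 0.9340402111411095) start->now ((0.5235354416366214, -0.4957322671776474), 0.920690293982625)
(240, 195, 285, 245) 68->now ((0.7175942985180903, -0.6105474102603345), 0.9877999280293782) start->now ((1.1637576756310892, -0.6624800755174007), 0.9521829751332601)
px per mm dx,dy: [[-3.13043623  2.23193657]] [[3.2953665  1.54101175]]
0.7784905525994695 [-1.88205693  0.9103571   7.83318859]
```

Opening centred the frame on the tool, and the top camera is good to about 1 mm. Next: square the frame and bring it to the gap midline.

Call:
{"fn": "step_arm", "kwargs": {
  "plan": [
    {"dp": [-1.7, 5.7, 0], "spin": -0.041, "gripper": 73},
    {"dp": [-1.7, 5.7, 0], "spin": -0.041, "gripper": 73},
    {"dp": [-1.7, 5.7, 0], "spin": -0.041, "gripper": 73},
    {"dp": [-1.7, 5.7, 0], "spin": -0.041, "gripper": 73},
    {"dp": [-1.7, 5.7, 0], "spin": -0.041, "gripper": 73},
    {"dp": [-1.7, 5.7, 0], "spin": -0.041, "gripper": 73},
    {"dp": [-1.7, 5.7, 0], "spin": -0.041, "gripper": 73},
    {"dp": [-1.7, 5.7, 0], "spin": -0.041, "gripper": 73},
    {"dp": [-1.7, 5.7, 0], "spin": -0.041, "gripper": 73},
    {"dp": [-1.7, 5.7, 0], "spin": -0.041, "gripper": 73},
    {"dp": [0, 0, 0], "spin": 0, "gripper": 73},
    {"dp": [0, 0, 0], "spin": 0, "gripper": 73}
  ]
}}

```text
time: 6.02
eef_pos: [576.9, -79.7, 21.9]
tool_rot: [0.0, 0.748, 0.664, 0.0]
force: [-0.6, 1.9, 5.8]
finger_gap: 0.774
```

Run:
```python
from m import *
np.set_printoptions(precision=1,suppress=True)
s=read_camera("scene"); t=read_camera("top"); cv2.imwrite("pics/s4.png",s); cv2.imwrite("pics/t4.png",t)
st=read_state(); p=st["eef_pos"]; q=st["tool_rot"]; print(p,np.degrees(2*np.arctan2(q[2],q[1]))-90,st["force"],st["finger_gap"]*94)
print("tool V (true est)",toV(p[:2]-[1.2,1]))
a=cv2.resize(s[160:300,190:390],None,fx=3,fy=3,interpolation=cv2.INTER_CUBIC)
b=cv2.resize(t[80:220,330:460],None,fx=3,fy=3,interpolation=cv2.INTER_CUBIC)
c=np.hstack([a,b]); print(c.shape); cv2.imwrite("pics/c5.png",c[:, :800] if c.shape[1]<=800 else cv2.resize(c,(800,int(420*800/c.shape[1]))))
```

```text
[576.9 -79.7  21.9] -6.854578128185864 [-1.8  2.6  6.7] 73.48002308232488
tool V (true est) [ -9.1 -90.5]
(420, 990, 3)
```

View pics/c5.png

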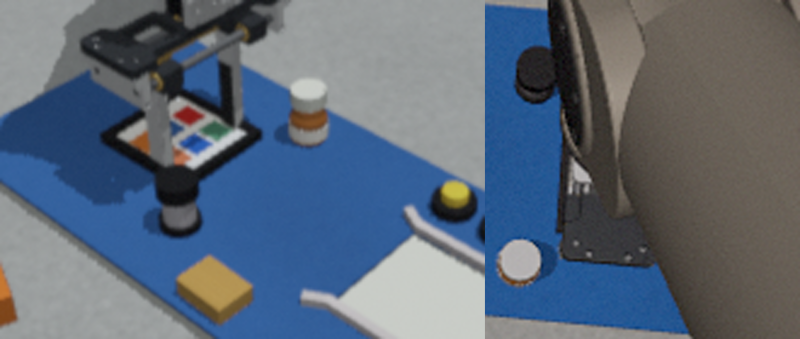

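The frame is square with the deck and lined up in front of the gap: loupe at crop (178,200), jar at (308,112). I'll slide it straight through.

Call:
{"fn": "step_arm", "kwargs": {
  "plan": [
    {"dp": [0.9, 7.5, 0], "spin": 0, "gripper": 73},
    {"dp": [0.9, 7.5, 0], "spin": 0, "gripper": 73},
    {"dp": [0.9, 7.5, 0], "spin": 0, "gripper": 73},
    {"dp": [0.9, 7.5, 0], "spin": 0, "gripper": 73},
    {"dp": [0.9, 7.5, 0], "spin": 0, "gripper": 73},
    {"dp": [0.9, 7.5, 0], "spin": 0, "gripper": 73}
  ]
}}

```text
time: 6.62
eef_pos: [582.3, -35.9, 21.9]
tool_rot: [0.0, 0.748, 0.663, -0.0]
force: [-1.3, -4.1, 6.7]
finger_gap: 0.776
```

Run:
```python
from m import *
s=read_camera("scene"); cv2.imwrite("pics/s5.png",s)
st=read_state(); print(st["eef_pos"],toV(st["eef_pos"][:2]-[1.2,1]),st["force"])
cv2.imwrite("pics/c6.png",cv2.resize(s[170:300,200:360],None,fx=4,fy=4,interpolation=cv2.INTER_CUBIC))
```

```text
[582.50009737 -34.02834599  21.91218795] [ -8.9742825  -44.41326431] [-0.32413001 -2.06010339  5.70043796]
```

View pics/c6.png

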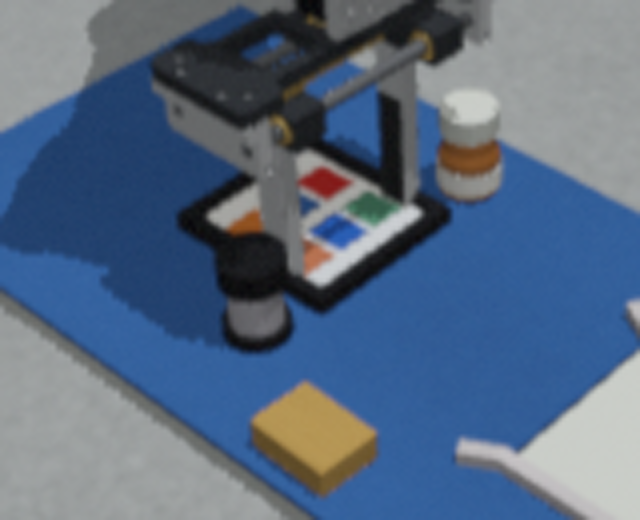

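The frame's leading half is in the gap. I'll check side clearances numerically.

Run:
```python
from m import *
np.set_printoptions(precision=1,suppress=True)
C=lambda x,y:(200+x/4,170+y/4)
v=lambda p,z:toV(ray("scene",[C(*p)],z))[0]-[5.5,3]
print("frame corner -x+y top",v((450,208),25),"corner +x+y",v((322,297),25))
print("jar lid left/right",v((440,107),69),v((500,110),69),"jar lid c",v((470,105),69)," base c",v((469,189),14))
print("loupe base left/right",v((223,330),14),v((292,326),14),"base c",v((257,328),14),"head c",v((254,251),64))
```

```text
frame corner -x+y top [-58.2 -14.7] corner +x+y [ 37.9 -14.5]
jar lid left/right [-78.9 -40.2] [-98.3 -14.1] jar lid c [-91.  -29.3]  base c [-87.8 -27.6]
loupe base left/right [ 80.2 -43.4] [ 55.1 -19.4] base c [ 67.9 -31.6] head c [ 65.6 -30.5]
```

Margins are 11–14 mm on both sides. Continuing.

Call:
{"fn": "step_arm", "kwargs": {
  "plan": [
    {"dp": [0.9, 7.5, 0], "spin": 0, "gripper": 73},
    {"dp": [0.9, 7.5, 0], "spin": 0, "gripper": 73},
    {"dp": [0.9, 7.5, 0], "spin": 0, "gripper": 73},
    {"dp": [0.9, 7.5, 0], "spin": 0, "gripper": 73},
    {"dp": [0.9, 7.5, 0], "spin": 0, "gripper": 73},
    {"dp": [0.9, 7.5, 0], "spin": 0, "gripper": 73},
    {"dp": [0.9, 7.5, 0], "spin": 0, "gripper": 73},
    {"dp": [0.9, 7.5, 0], "spin": 0, "gripper": 73},
    {"dp": [0.9, 7.5, 0], "spin": 0, "gripper": 73},
    {"dp": [0.9, 7.5, 0], "spin": 0, "gripper": 73},
    {"dp": [0.9, 7.5, 0], "spin": 0, "gripper": 73},
    {"dp": [0.9, 7.5, 0], "spin": 0, "gripper": 73}
  ]
}}

```text
time: 7.67
eef_pos: [593.2, 54.1, 21.9]
tool_rot: [0.0, 0.749, 0.663, -0.0]
force: [-0.7, -4.8, 6.7]
finger_gap: 0.776
```

Call:
{"fn": "step_arm", "kwargs": {
  "plan": [
    {"dp": [0.9, 7.5, 0], "spin": 0, "gripper": 73},
    {"dp": [0.9, 7.5, 0], "spin": 0, "gripper": 73},
    {"dp": [0, 0, 0], "spin": 0, "gripper": 73},
    {"dp": [0, 0, 0], "spin": 0, "gripper": 73}
  ]
}}

```text
time: 8.0
eef_pos: [595.1, 70.7, 21.9]
tool_rot: [-0.0, 0.748, 0.664, 0.001]
force: [0.5, 3.6, 6.0]
finger_gap: 0.772
```

Run:
```python
from m import *
s=read_camera("scene"); cv2.imwrite("pics/s6.png",s); t=read_camera("top"); cv2.imwrite("pics/t6.png",t)
st=read_state(); print(st["eef_pos"],toV(st["eef_pos"][:2]-[1.2,1]),st["force"],st["finger_gap"]*94)
cv2.imwrite("pics/c7.png",cv2.resize(s[180:330,240:440],None,fx=4,fy=4,interpolation=cv2.INTER_CUBIC))
```

```text
[595.1073264   70.63045167  21.94753701] [-8.92134969 61.00212048] [-0.1445327  3.4407438  5.0873622] 72.75067147625757
```

View pics/c7.png

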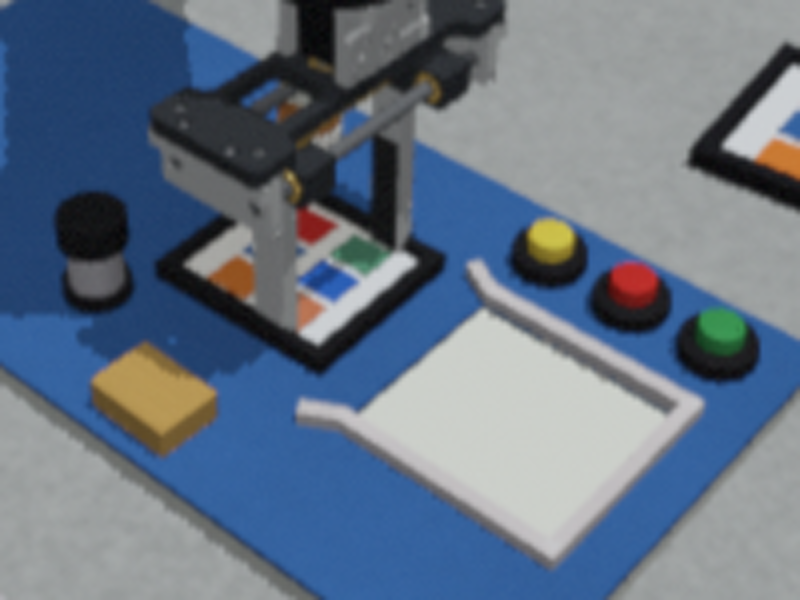

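The frame is through; the jar and loupe are untouched. The leading edge, corners (443,262) and (322,362), is short of the lead-ins. I'll measure its offset from the pocket directly in this view.

Run:
```python
from m import *
np.set_printoptions(precision=1,suppress=True)
C=lambda x,y:(240+x/4,180+y/4)
v=lambda p,z:toV(ray("scene",[C(*p)],z))[0]-[5.5,3]
for n,p,z in(("fr -x",(443,256),25),("fr +x",(322,353),25),("fr-y+x",(158,263),25),("mouth -x",(487,308),14),("mouth +x",(360,413),14),("tip -x",(474,264),22),("tip +x",(300,404),22),("end +x fence in top",(550,540),22),("end -x fence outer",(702,405),22),("fence +x outer start",(345,425),22)): print(n,v(p,z))
```

```text
fr -x [-57.1  91.8]
fr +x [35.3 91.8]
fr-y+x [ 42.5 -12.8]
mouth -x [-51.2 125.2]
mouth +x [ 44.6 123.8]
tip -x [-65.5 105.4]
tip +x [ 64.5 104.2]
end +x fence in top [ 52.2 237.2]
end -x fence outer [-58.3 244.1]
fence +x outer start [ 60.5 128.4]
```

Call:
{"fn": "step_arm", "kwargs": {
  "plan": [
    {"dp": [1.9, 2.8, 0], "spin": 0, "gripper": 73},
    {"dp": [1.9, 2.8, 0], "spin": 0, "gripper": 73},
    {"dp": [1.9, 2.8, 0], "spin": 0, "gripper": 73},
    {"dp": [1.8, 2.8, 0], "spin": 0, "gripper": 73},
    {"dp": [1.8, 2.8, 0], "spin": 0, "gripper": 73},
    {"dp": [1.8, 2.8, 0], "spin": 0, "gripper": 73},
    {"dp": [0.5, 4, 0], "spin": 0, "gripper": 73},
    {"dp": [0.5, 4, 0], "spin": 0, "gripper": 73},
    {"dp": [0.5, 4, 0], "spin": 0, "gripper": 73},
    {"dp": [0.5, 4, 0], "spin": 0, "gripper": 73},
    {"dp": [0, 0, 0], "spin": 0, "gripper": 73}
  ]
}}

```text
time: 9.02
eef_pos: [608.1, 102.6, 21.9]
tool_rot: [0.0, 0.748, 0.663, 0.0]
force: [0.1, -0.9, 6.3]
finger_gap: 0.775
```

Call:
{"fn": "step_arm", "kwargs": {
  "plan": [
    {"dp": [0.5, 4, 0], "spin": 0, "gripper": 73},
    {"dp": [0.5, 4, 0], "spin": 0, "gripper": 73},
    {"dp": [0.5, 4, 0], "spin": 0, "gripper": 73},
    {"dp": [0.5, 4, 0], "spin": 0, "gripper": 73},
    {"dp": [0.5, 4, 0], "spin": 0, "gripper": 73},
    {"dp": [0, 0, 0], "spin": 0, "gripper": 73}
  ]
}}

```text
time: 9.52
eef_pos: [610.6, 122.6, 21.9]
tool_rot: [0.0, 0.748, 0.663, 0.0]
force: [-0.5, -1.5, 6.3]
finger_gap: 0.778
```

Run:
```python
from m import *
s=read_camera("scene"); cv2.imwrite("pics/s7.png",s)
st=read_state(); print(st["eef_pos"],toV(st["eef_pos"][:2]-[1.2,1]),st["force"],st["ft_torque"],st["finger_gap"]*94)
cv2.imwrite("pics/c8.png",cv2.resize(s[200:330,280:440],None,fx=5,fy=4.6,interpolation=cv2.INTER_CUBIC))
```

```text
[610.60148728 122.57394141  21.89294871] [  0.27621101 114.42121841] [-0.77136624  0.84757496  6.5561676 ] [-0.04388944 -0.11430078 -0.03642335] 72.9771330144154
```

View pics/c8.png

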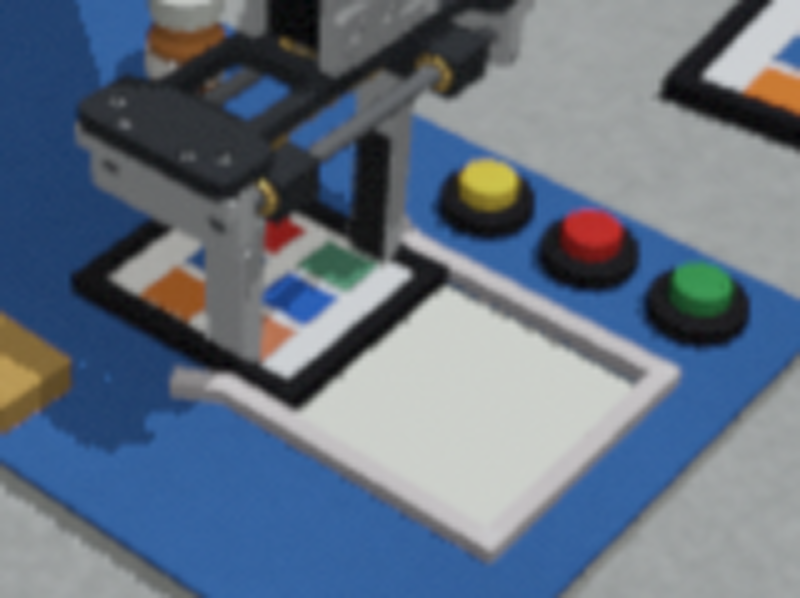

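The frame's leading edge is between the fences with no side force. Continuing.

Call:
{"fn": "step_arm", "kwargs": {
  "plan": [
    {"dp": [0.5, 4, 0], "spin": 0, "gripper": 73},
    {"dp": [0.5, 4, 0], "spin": 0, "gripper": 73},
    {"dp": [0.5, 4, 0], "spin": 0, "gripper": 73},
    {"dp": [0.5, 4, 0], "spin": 0, "gripper": 73},
    {"dp": [0.5, 4, 0], "spin": 0, "gripper": 73},
    {"dp": [0.5, 4, 0], "spin": 0, "gripper": 73},
    {"dp": [0.4, 4, 0], "spin": 0, "gripper": 73},
    {"dp": [0.4, 4, 0], "spin": 0, "gripper": 73},
    {"dp": [0, 0, 0], "spin": 0, "gripper": 73}
  ]
}}

```text
time: 10.32
eef_pos: [614.0, 155.8, 21.4]
tool_rot: [-0.0, 0.748, 0.664, 0.0]
force: [0.6, 0.8, 1.7]
finger_gap: 0.775
```

Call:
{"fn": "step_arm", "kwargs": {
  "plan": [
    {"dp": [0.5, 4, 0], "spin": 0, "gripper": 73},
    {"dp": [0.5, 4, 0], "spin": 0, "gripper": 73},
    {"dp": [0.5, 4, 0], "spin": 0, "gripper": 73},
    {"dp": [0.5, 4, 0], "spin": 0, "gripper": 73},
    {"dp": [0.5, 4, 0], "spin": 0, "gripper": 73},
    {"dp": [0.5, 4, 0], "spin": 0, "gripper": 73},
    {"dp": [0.5, 4, 0], "spin": 0, "gripper": 73},
    {"dp": [0.5, 4, 0], "spin": 0, "gripper": 73},
    {"dp": [0.5, 4, 0], "spin": 0, "gripper": 73},
    {"dp": [0.5, 4, 0], "spin": 0, "gripper": 73},
    {"dp": [0, 0, 0], "spin": 0, "gripper": 73}
  ]
}}

```text
time: 11.23
eef_pos: [619.3, 195.7, 21.7]
tool_rot: [-0.0, 0.748, 0.664, 0.0]
force: [0.9, 1.4, 2.7]
finger_gap: 0.775
```

Call:
{"fn": "step_arm", "kwargs": {
  "plan": [
    {"dp": [0, 0, 0], "spin": 0, "gripper": 66},
    {"dp": [0, 0, 0], "spin": 0, "gripper": 66},
    {"dp": [0.5, 4, 0], "spin": 0, "gripper": 66},
    {"dp": [0.5, 4, 0], "spin": 0, "gripper": 66},
    {"dp": [0.5, 4, -1], "spin": 0, "gripper": 66},
    {"dp": [0, 0, -1.5], "spin": 0, "gripper": 66},
    {"dp": [0, 0, -1.5], "spin": 0, "gripper": 66},
    {"dp": [0, 0, 0], "spin": 0, "gripper": 66}
  ]
}}

```text
time: 11.9
eef_pos: [621.4, 207.0, 19.8]
tool_rot: [0.001, 0.748, 0.663, 0.001]
force: [-8.9, -6.7, 36.3]
finger_gap: 0.702
```

Call:
{"fn": "step_arm", "kwargs": {
  "plan": [
    {"dp": [0, 0, 3], "spin": 0, "gripper": 66},
    {"dp": [0, 0, 2], "spin": 0, "gripper": 66},
    {"dp": [0, 0, 0], "spin": 0, "gripper": 66}
  ]
}}

```text
time: 12.15
eef_pos: [620.6, 207.1, 22.7]
tool_rot: [-0.0, 0.748, 0.664, 0.0]
force: [-0.0, -0.2, -0.7]
finger_gap: 0.702
```

Run:
```python
from m import *
s=read_camera("scene"); cv2.imwrite("pics/s8.png",s)
st=read_state(); print(st["eef_pos"],toV(st["eef_pos"][:2]-[1.2,1]),st["force"],st["ft_torque"],st["finger_gap"]*94)
cv2.imwrite("pics/c9.png",cv2.resize(s[220:330,305:440],None,fx=5.9,fy=5.4,interpolation=cv2.INTER_CUBIC))
```

```text
[620.40295795 206.95390869  22.31242511] [-4.14937266e-02  1.99367947e+02] [ 0.19672227 -0.80881166  0.05119248] [-0.07188852 -0.09014685 -0.0407286 ] 65.99014866757987
```

View pics/c9.png

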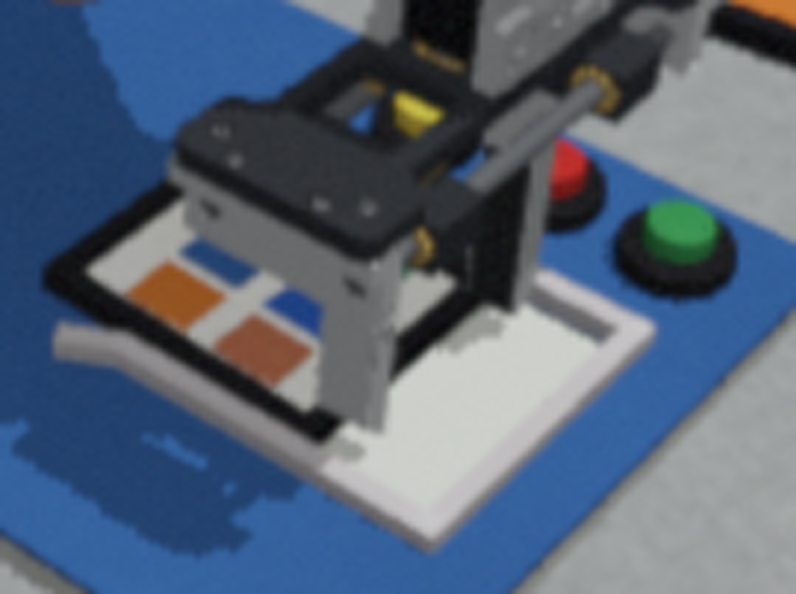

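The frame slipped: the fingers rode over the leading rim, which is now at (320,435)–(480,300), under and behind them. The frame is still between the fences. I'll measure where it is.

Run:
```python
from m import *
np.set_printoptions(precision=1,suppress=True)
C=lambda x,y:(305+x/5.9,220+y/5.4)
v=lambda p,z:toV(ray("scene",[C(*p)],z))[0]-[5.5,3]
for n,p,z in(("lead +x bottom",(320,443),12),("lead +x top",(320,425),22),("trail +x top",(45,268),25),("inner +x lead",(308,412),22),("end fence outer +x top",(430,535),22),("fence end in",(612,335),22)): print(n,v(p,z))
```

```text
lead +x bottom [ 43.  191.4]
lead +x top [ 44.1 191.7]
trail +x top [47.9 83. ]
inner +x lead [ 42.1 185.6]
end fence outer +x top [ 58.9 242.7]
fence end in [-48.3 235.8]
```

Call:
{"fn": "step_arm", "kwargs": {
  "plan": [
    {"dp": [0, 0, 12], "spin": 0, "gripper": 60},
    {"dp": [-0.7, -6, 5], "spin": 0, "gripper": 60},
    {"dp": [-1, -8.4, 0], "spin": 0, "gripper": 60},
    {"dp": [-1, -8.4, 0], "spin": 0, "gripper": 60},
    {"dp": [-1, -8, 0], "spin": 0, "gripper": 60},
    {"dp": [0, 0, -7], "spin": 0, "gripper": 60},
    {"dp": [0, 0, -7], "spin": 0, "gripper": 60},
    {"dp": [0, 0, -4], "spin": 0, "gripper": 60},
    {"dp": [0, 0, -1], "spin": 0, "gripper": 60},
    {"dp": [0, 0, 0], "spin": 0, "gripper": 60},
    {"dp": [0, 0, 0], "spin": 0, "gripper": 60}
  ]
}}

```text
time: 13.12
eef_pos: [616.7, 176.2, 20.2]
tool_rot: [-0.0, 0.748, 0.664, -0.0]
force: [0.2, -0.4, -0.2]
finger_gap: 0.638
```

Lower a little more, feeling for the plate.

Call:
{"fn": "step_arm", "kwargs": {
  "plan": [
    {"dp": [0, 0, -1], "spin": 0, "gripper": 60},
    {"dp": [0, 0, -1], "spin": 0, "gripper": 60},
    {"dp": [0, 0, 0], "spin": 0, "gripper": 60},
    {"dp": [0, 0, 0], "spin": 0, "gripper": 60}
  ]
}}

```text
time: 13.45
eef_pos: [616.9, 175.7, 18.5]
tool_rot: [-0.0, 0.748, 0.663, 0.0]
force: [-0.7, -0.5, 0.2]
finger_gap: 0.639
```

Call:
{"fn": "step_arm", "kwargs": {
  "plan": [
    {"dp": [0, 0, -0.8], "spin": 0, "gripper": 60},
    {"dp": [0.5, 4, 0], "spin": 0, "gripper": 60},
    {"dp": [0.5, 4, 0], "spin": 0, "gripper": 60},
    {"dp": [0.5, 4, 0], "spin": 0, "gripper": 60},
    {"dp": [0.5, 4, 0], "spin": 0, "gripper": 60},
    {"dp": [0.5, 4, 0], "spin": 0, "gripper": 60},
    {"dp": [0.5, 4, 0], "spin": 0, "gripper": 60},
    {"dp": [0, 0, 0], "spin": 0, "gripper": 60}
  ]
}}

```text
time: 14.12
eef_pos: [619.8, 201.0, 17.7]
tool_rot: [-0.0, 0.748, 0.664, 0.0]
force: [0.1, -0.5, 1.0]
finger_gap: 0.641
```

Run:
```python
from m import *
s=read_camera("scene"); cv2.imwrite("pics/s9.png",s); a=cv2.imread("pics/s8.png")
st=read_state(); print(st["eef_pos"],toV(st["eef_pos"][:2]-[1.2,1]),st["force"])
# dark rim along +x fence side: trailing +x corner of the frame = leftmost dark pixel near fence
for i in(a,s):
    k=cv2.inRange(i,(0,0,0),(50,50,50)); c=big(k,(300,240,385,310)); l=c[c[:,0].argmin()]; b=c[c[:,1].argmax()]; print("leftmost",l,toV(ray("scene",[l],24))[0]-[5.5,3],"lowest",b,toV(ray("scene",[b],20))[0]-[5.5,3])
```

```text
[619.82313542 200.46395944  17.65980261] [1.55745092e-01 1.92855134e+02] [ 0.55014426  0.60610235 -0.07203898]
leftmost [313 269] [45.45591366 81.75965497] lowest [359 301] [ 47.14691071 193.60633871]
leftmost [320 274] [ 46.45673765 100.50820095] lowest [366 305] [ 46.22573381 208.35518999]
```

The leading rim is now following the fingers; it has moved 17 mm. Continuing towards the end fence.

Call:
{"fn": "step_arm", "kwargs": {
  "plan": [
    {"dp": [0.5, 4, 0], "spin": 0, "gripper": 60},
    {"dp": [0.5, 4, 0], "spin": 0, "gripper": 60},
    {"dp": [0.5, 4, 0], "spin": 0, "gripper": 60},
    {"dp": [0.5, 4, 0], "spin": 0, "gripper": 60},
    {"dp": [0.4, 3, 0], "spin": 0, "gripper": 60},
    {"dp": [0.3, 2.5, 0], "spin": 0, "gripper": 60},
    {"dp": [0, 0, 0], "spin": 0, "gripper": 60},
    {"dp": [0, 0, 0], "spin": 0, "gripper": 60}
  ]
}}

```text
time: 14.83
eef_pos: [622.6, 221.4, 17.7]
tool_rot: [-0.0, 0.748, 0.664, 0.0]
force: [-0.3, -0.4, 0.5]
finger_gap: 0.636
```

Run:
```python
from m import *
s=read_camera("scene"); cv2.imwrite("pics/s10.png",s)
st=read_state(); print(st["eef_pos"],toV(st["eef_pos"][:2]-[1.2,1]),st["force"])
k=cv2.inRange(s,(0,0,0),(50,50,50)); c=big(k,(300,240,395,325)); l=c[c[:,0].argmin()]; b=c[c[:,1].argmax()]; print("leftmost",l,toV(ray("scene",[l],21))[0]-[5.5,3],"lowest",b,toV(ray("scene",[b],20))[0]-[5.5,3])
```

```text
[622.60699393 221.1723462   17.68979456] [  0.45347973 213.74768112] [ 0.64479455 -0.3315184   0.12388389]
leftmost [350 245] [-57.34673336  89.89080819] lowest [383 261] [-64.40262901 166.8683881 ]
```

Call:
{"fn": "step_arm", "kwargs": {
  "plan": [
    {"dp": [0.2, 2, 0], "spin": 0, "gripper": 60},
    {"dp": [0.2, 2, 0], "spin": 0, "gripper": 60},
    {"dp": [0.1, 1.2, 0], "spin": 0, "gripper": 60},
    {"dp": [0, 0, 0], "spin": 0, "gripper": 60},
    {"dp": [0, 0, 0], "spin": 0, "gripper": 60}
  ]
}}

```text
time: 15.3
eef_pos: [623.1, 226.5, 17.7]
tool_rot: [-0.0, 0.748, 0.663, 0.0]
force: [-0.5, 0.0, -0.1]
finger_gap: 0.638
```

Call:
{"fn": "step_arm", "kwargs": {
  "plan": [
    {"dp": [0.1, 0.8, 0], "spin": 0, "gripper": 60},
    {"dp": [0, 0, 0], "spin": 0, "gripper": 60},
    {"dp": [0, 0, 0], "spin": 0, "gripper": 60}
  ]
}}

```text
time: 15.55
eef_pos: [623.1, 226.8, 17.6]
tool_rot: [0.0, 0.748, 0.663, -0.0]
force: [-1.0, -3.2, 1.4]
finger_gap: 0.64
```

A light contact at the end. Back off, lift, go above the green key and look.

Call:
{"fn": "step_arm", "kwargs": {
  "plan": [
    {"dp": [-0.3, -3, 0], "spin": 0, "gripper": 60},
    {"dp": [0, 0, 6], "spin": 0, "gripper": 60},
    {"dp": [0, 0, 14], "spin": 0, "gripper": 30},
    {"dp": [-10, 3, 25], "spin": 0, "gripper": 0},
    {"dp": [-20, 5, 10], "spin": 0, "gripper": 0},
    {"dp": [-20, 5, 0], "spin": 0, "gripper": 0},
    {"dp": [-20, 5, 0], "spin": 0, "gripper": 0},
    {"dp": [-20, 5, 0], "spin": 0, "gripper": 0},
    {"dp": [-6, 2, 0], "spin": 0, "gripper": 0},
    {"dp": [0, 0, 0], "spin": 0, "gripper": 0},
    {"dp": [0, 0, 0], "spin": 0, "gripper": 0}
  ]
}}

```text
time: 16.47
eef_pos: [527.9, 249.4, 73.6]
tool_rot: [0.0, 0.748, 0.663, 0.001]
force: [0.5, -1.0, -0.2]
finger_gap: 0.034
```

Run:
```python
from m import *
s=read_camera("scene"); cv2.imwrite("pics/s11.png",s); t=read_camera("top"); cv2.imwrite("pics/t11.png",t)
st=read_state(); print(st["eef_pos"],st["force"],st["finger_gap"])
a=cv2.resize(s[220:330,315:445],None,fx=4,fy=4,interpolation=cv2.INTER_CUBIC)
b=cv2.resize(t[85:195,205:270],None,fx=4,fy=4,interpolation=cv2.INTER_CUBIC)
cv2.imwrite("pics/c10.png",np.hstack([a,b]))
```

```text
[528.17604994 248.87297374  73.04870985] [0.16107855 0.2285046  0.72244799] 0.004191003683762339
```

View pics/c10.png

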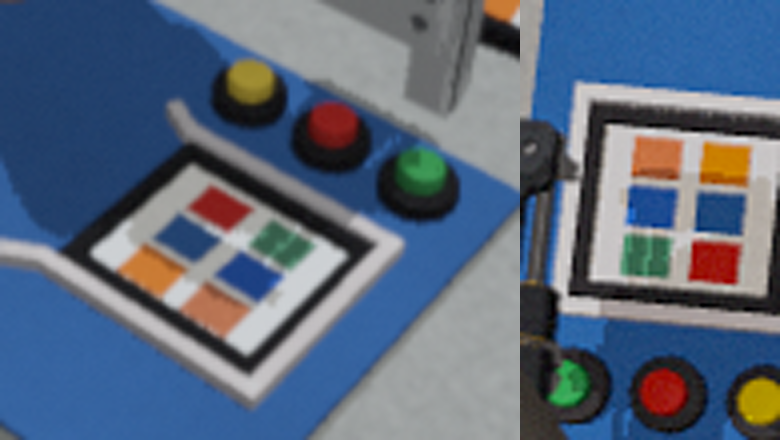

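The frame lies inside the three fences, in both views: scene crop (65–375, 145–370) and top crop from (590,100). I'll check numerically that it is home, then do the keys.

Run:
```python
from m import *
np.set_printoptions(precision=1,suppress=True)
t=cv2.imread("pics/t11.png"); s=cv2.imread("pics/s11.png")
for thr in(60,75):
  r,c=frame_rect(t,(216,100,290,164),21,thr); print("top frame",r,toV(np.array(r[0])))
k=cv2.inRange(s,(0,0,0),(60,60,60)); c=big(k,(325,252,412,318)); h=cv2.approxPolyDP(cv2.convexHull(c),3,True)[:,0]
print("scene corners z21",h.tolist(),toV(ray("scene",h,21))-[5.5,3])
P=toV(ray("scene",c,21))-[5.5,3]; print(cv2.minAreaRect(P.astype(np.float32)))
```

```text
top frame ((616.6883544921875, 188.51243591308594), (108.96837615966797, 100.85929870605469), 83.12454223632812) [ -0.5 181.8]
top frame ((616.8740844726562, 188.29122924804688), (109.93366241455078, 101.2072982788086), 83.05110168457031) [ -0.3 181.6]
scene corners z21 [[361, 256], [407, 281], [377, 312], [331, 283]] [[-46.3 126.5]
 [-49.3 231.5]
 [ 46.8 232.3]
 [ 48.  129.1]]
((-0.8089675903320312, 179.20913696289062), (107.01901245117188, 98.78785705566406), 89.95532989501953)
```

Frame centre is (-0.5, +181.7) in the viewer, its yaw is within 0.1° and its size is right. I'll touch the trailing end of its floor plate to confirm it is down: z 15 expected if seated, 19 if still on the deck.

Call:
{"fn": "step_arm", "kwargs": {
  "plan": [
    {"dp": [17, -20, 0], "spin": 0, "gripper": 0},
    {"dp": [17, -20, 0], "spin": 0, "gripper": 0},
    {"dp": [17, -20, 0], "spin": 0, "gripper": 0},
    {"dp": [17, -20, 0], "spin": 0, "gripper": 0},
    {"dp": [17, -20, -10], "spin": 0, "gripper": 0},
    {"dp": [0, 0, -20], "spin": 0, "gripper": 0},
    {"dp": [0, 0, -15], "spin": 0, "gripper": 0},
    {"dp": [0, 0, -6], "spin": 0, "gripper": 0},
    {"dp": [0, 0, -4], "spin": 0, "gripper": 0},
    {"dp": [0, 0, -1], "spin": 0, "gripper": 0},
    {"dp": [0, 0, 0], "spin": 0, "gripper": 0},
    {"dp": [0, 0, 0], "spin": 0, "gripper": 0}
  ]
}}

```text
time: 17.57
eef_pos: [612.7, 147.5, 19.9]
tool_rot: [0.001, 0.749, 0.663, -0.001]
force: [-20.9, -11.4, 55.9]
finger_gap: 0.006
```

Call:
{"fn": "step_arm", "kwargs": {
  "plan": [
    {"dp": [0, 0, -1], "spin": 0, "gripper": 0},
    {"dp": [0, 0, -0.7], "spin": 0, "gripper": 0},
    {"dp": [0, 0, 0], "spin": 0, "gripper": 0},
    {"dp": [0, 0, 0], "spin": 0, "gripper": 0}
  ]
}}

```text
time: 17.9
eef_pos: [612.8, 147.6, 19.6]
tool_rot: [0.001, 0.749, 0.663, -0.0]
force: [-27.4, -14.0, 75.5]
finger_gap: 0.007
```

I touched the trailing rim, not the plate (the finger's half width overlapped it): z 19.9 fits a seated rim at 21, while an unseated one would be at 25. I'll lift and touch the plate 12 mm further in, gently.

Call:
{"fn": "step_arm", "kwargs": {
  "plan": [
    {"dp": [0, 0, 6], "spin": 0, "gripper": 0},
    {"dp": [0, 0, 6], "spin": 0, "gripper": 0},
    {"dp": [0.8, 6, 0], "spin": 0, "gripper": 0},
    {"dp": [0.8, 6, 0], "spin": 0, "gripper": 0},
    {"dp": [0, 0, -4], "spin": 0, "gripper": 0},
    {"dp": [0, 0, -4], "spin": 0, "gripper": 0},
    {"dp": [0, 0, 0], "spin": 0, "gripper": 0},
    {"dp": [0, 0, 0], "spin": 0, "gripper": 0}
  ]
}}

```text
time: 18.57
eef_pos: [613.0, 160.9, 18.0]
tool_rot: [-0.0, 0.748, 0.663, -0.001]
force: [-0.1, 0.4, -0.2]
finger_gap: 0.003
```

Call:
{"fn": "step_arm", "kwargs": {
  "plan": [
    {"dp": [0, 0, -1.5], "spin": 0, "gripper": 0},
    {"dp": [0, 0, -1], "spin": 0, "gripper": 0},
    {"dp": [0, 0, 0], "spin": 0, "gripper": 0},
    {"dp": [0, 0, 0], "spin": 0, "gripper": 0}
  ]
}}

```text
time: 18.9
eef_pos: [613.5, 161.1, 16.4]
tool_rot: [-0.0, 0.748, 0.663, -0.0]
force: [-0.1, 0.4, -0.1]
finger_gap: 0.008
```

There is no contact at z 16.4, so the trailing plate is below deck level and the frame is fully seated. Now the green key.

Call:
{"fn": "step_arm", "kwargs": {
  "plan": [
    {"dp": [0, 0, 14], "spin": 0, "gripper": 0},
    {"dp": [0, 0, 20], "spin": 0, "gripper": 0},
    {"dp": [-12.5, 12.5, 10], "spin": 0, "gripper": 0},
    {"dp": [-15, 15, 0], "spin": 0, "gripper": 0},
    {"dp": [-15, 15, 0], "spin": 0, "gripper": 0},
    {"dp": [-15, 15, 0], "spin": 0, "gripper": 0},
    {"dp": [-15, 15, 0], "spin": 0, "gripper": 0},
    {"dp": [-15, 15, 0], "spin": 0, "gripper": 0},
    {"dp": [0, 0, -10], "spin": 0, "gripper": 0},
    {"dp": [0, 0, -10], "spin": 0, "gripper": 0},
    {"dp": [0, 0, 0], "spin": 0, "gripper": 0},
    {"dp": [0, 0, 0], "spin": 0, "gripper": 0}
  ]
}}

```text
time: 19.9
eef_pos: [526.1, 247.8, 40.1]
tool_rot: [-0.0, 0.749, 0.663, -0.001]
force: [0.5, 0.4, 0.2]
finger_gap: 0.005
```

Call:
{"fn": "step_arm", "kwargs": {
  "plan": [
    {"dp": [0, 0, -3], "spin": 0, "gripper": 0},
    {"dp": [0, 0, -3], "spin": 0, "gripper": 0},
    {"dp": [0, 0, -3], "spin": 0, "gripper": 0},
    {"dp": [0, 0, -1.5], "spin": 0, "gripper": 0},
    {"dp": [0, 0, 0], "spin": 0, "gripper": 0},
    {"dp": [0, 0, 0], "spin": 0, "gripper": 0}
  ]
}}

```text
time: 20.4
eef_pos: [526.7, 248.3, 30.3]
tool_rot: [0.0, 0.748, 0.663, 0.0]
force: [2.2, -2.3, 6.1]
finger_gap: 0.009
```

Force 6 N, near the bottom. A bit further, until it stops hard.

Call:
{"fn": "step_arm", "kwargs": {
  "plan": [
    {"dp": [0, 0, -1], "spin": 0, "gripper": 0},
    {"dp": [0, 0, -1], "spin": 0, "gripper": 0},
    {"dp": [0, 0, 0], "spin": 0, "gripper": 0},
    {"dp": [0, 0, 0], "spin": 0, "gripper": 0}
  ]
}}

```text
time: 20.73
eef_pos: [526.8, 248.4, 29.7]
tool_rot: [0.001, 0.748, 0.663, 0.001]
force: [-5.5, -7.2, 31.7]
finger_gap: 0.006
```

Hard stop at 29.7, so it is fully down. Release and go to yellow.

Call:
{"fn": "step_arm", "kwargs": {
  "plan": [
    {"dp": [0, 0, 7], "spin": 0, "gripper": 0},
    {"dp": [0, 0, 10], "spin": 0, "gripper": 0},
    {"dp": [0, 0, 10], "spin": 0, "gripper": 0},
    {"dp": [-2.3, -20, 0], "spin": 0, "gripper": 0},
    {"dp": [-2.3, -20, 0], "spin": 0, "gripper": 0},
    {"dp": [-2.3, -20, 0], "spin": 0, "gripper": 0},
    {"dp": [-2.3, -20, 0], "spin": 0, "gripper": 0},
    {"dp": [-2.3, -19, 0], "spin": 0, "gripper": 0},
    {"dp": [0, 0, -8], "spin": 0, "gripper": 0},
    {"dp": [0, 0, -7], "spin": 0, "gripper": 0},
    {"dp": [0, 0, 0], "spin": 0, "gripper": 0},
    {"dp": [0, 0, 0], "spin": 0, "gripper": 0}
  ]
}}

```text
time: 21.73
eef_pos: [514.1, 150.7, 39.6]
tool_rot: [-0.0, 0.748, 0.664, -0.0]
force: [0.4, -0.5, 0.1]
finger_gap: 0.005
```

Call:
{"fn": "step_arm", "kwargs": {
  "plan": [
    {"dp": [0, 0, -3], "spin": 0, "gripper": 0},
    {"dp": [0, 0, -3], "spin": 0, "gripper": 0},
    {"dp": [0, 0, -3], "spin": 0, "gripper": 0},
    {"dp": [0, 0, -2], "spin": 0, "gripper": 0},
    {"dp": [0, 0, -1], "spin": 0, "gripper": 0},
    {"dp": [0, 0, 0], "spin": 0, "gripper": 0},
    {"dp": [0, 0, 0], "spin": 0, "gripper": 0}
  ]
}}

```text
time: 22.32
eef_pos: [514.9, 150.7, 29.5]
tool_rot: [0.0, 0.748, 0.664, 0.001]
force: [-10.5, -0.9, 35.7]
finger_gap: 0.002
```

Yellow is at its hard stop. Release and go to red.

Call:
{"fn": "step_arm", "kwargs": {
  "plan": [
    {"dp": [0, 0, 7], "spin": 0, "gripper": 0},
    {"dp": [0, 0, 10], "spin": 0, "gripper": 0},
    {"dp": [0, 0, 10], "spin": 0, "gripper": 0},
    {"dp": [2, 16, 0], "spin": 0, "gripper": 0},
    {"dp": [2, 16, 0], "spin": 0, "gripper": 0},
    {"dp": [2, 16, 0], "spin": 0, "gripper": 0},
    {"dp": [0, 0, -8], "spin": 0, "gripper": 0},
    {"dp": [0, 0, -7], "spin": 0, "gripper": 0},
    {"dp": [0, 0, 0], "spin": 0, "gripper": 0},
    {"dp": [0, 0, 0], "spin": 0, "gripper": 0}
  ]
}}

```text
time: 23.15
eef_pos: [520.0, 196.6, 39.4]
tool_rot: [-0.0, 0.749, 0.663, -0.001]
force: [0.1, 0.5, 0.4]
finger_gap: 0.004
```

Call:
{"fn": "step_arm", "kwargs": {
  "plan": [
    {"dp": [0, 0, -3], "spin": 0, "gripper": 0},
    {"dp": [0, 0, -3], "spin": 0, "gripper": 0},
    {"dp": [0, 0, -3], "spin": 0, "gripper": 0},
    {"dp": [0, 0, -2], "spin": 0, "gripper": 0},
    {"dp": [0, 0, -1], "spin": 0, "gripper": 0},
    {"dp": [0, 0, 0], "spin": 0, "gripper": 0},
    {"dp": [0, 0, 0], "spin": 0, "gripper": 0}
  ]
}}

```text
time: 23.73
eef_pos: [520.9, 197.2, 29.6]
tool_rot: [0.001, 0.748, 0.663, 0.0]
force: [-9.3, -6.8, 35.8]
finger_gap: 0.003
```

Red is fully down. Release, retreat up, and run the final numeric check.

Call:
{"fn": "step_arm", "kwargs": {
  "plan": [
    {"dp": [0, 0, 7], "spin": 0, "gripper": 0},
    {"dp": [0, 0, 10], "spin": 0, "gripper": 0},
    {"dp": [0, 0, 20], "spin": 0, "gripper": 0},
    {"dp": [-10, 0, 25], "spin": 0, "gripper": 0},
    {"dp": [-15, 15, 25], "spin": 0, "gripper": 0},
    {"dp": [-15, 15, 25], "spin": 0, "gripper": 0},
    {"dp": [0, 20, 10], "spin": 0, "gripper": 0},
    {"dp": [0, 20, 0], "spin": 0, "gripper": 0},
    {"dp": [0, 0, 0], "spin": 0, "gripper": 0},
    {"dp": [0, 0, 0], "spin": 0, "gripper": 0}
  ]
}}

```text
time: 24.57
eef_pos: [480.1, 268.5, 150.2]
tool_rot: [-0.0, 0.748, 0.664, 0.0]
force: [1.1, -0.6, -0.2]
finger_gap: 0.006
```

Run:
```python
from m import *
np.set_printoptions(precision=1,suppress=True)
s=read_camera("scene"); t=read_camera("top"); cv2.imwrite("pics/s12.png",s); cv2.imwrite("pics/t12.png",t); z=cv2.imread("pics/scene0.png")
st=read_state(); print(st["time"],st["eef_pos"],st["force"])
k=cv2.inRange(s,(0,0,0),(60,60,60)); c=big(k,(325,252,412,318))
P=toV(ray("scene",c,21))-[5.5,3]; print("scene frame",cv2.minAreaRect(P.astype(np.float32)))
r,_=frame_rect(t,(216,100,290,164),21,65); print("top frame",r,toV(np.array(r[0])))
G=lambda i,r:np.float32(cv2.cvtColor(i,cv2.COLOR_BGR2GRAY))[r[1]:r[3],r[0]:r[2]]
for n,r in(("jar",(302,185,335,228)),("loupe",(248,225,282,262)),("tin",(258,260,300,297)),("yellow",(364,228,390,254)),("red",(384,240,411,266)),("green",(406,252,434,278))): print(n,"shift px",cv2.phaseCorrelate(G(z,r),G(s,r)))
```

```text
24.6667 [480.3 266.9 149.6] [ 0.6 -1.4  0.7]
scene frame ((-0.8060150146484375, 179.24984741210938), (98.70872497558594, 107.02389526367188), 0.10390284657478333)
top frame ((616.939453125, 188.59278869628906), (109.25475311279297, 101.22309875488281), 83.01091003417969) [ -0.2 181.9]
jar shift px ((-0.05330152908660324, 0.8660352064754804), 0.8783009955912461)
loupe shift px ((-0.06613855331343288, -0.013424132437684477), 0.8155311644077301)
tin shift px ((0.5369024836664558, -0.044561077620322465), 1.008254851963785)
yellow shift px ((0.7272073429979731, 0.5452045413390092), 0.8592986815260271)
red shift px ((0.472930055061191, 0.22829761076039645), 0.8811647129974575)
green shift px ((0.26973571697260645, 0.4983697250467056), 0.8714237860691401)
```

```bash
python3 -c "
from rig import *
print(job_done())"
```

```text
the job is handed in; nothing more can be done
None
```

I slid the smallest frame along the deck, through the gap between the jar and loupe, and into the white pocket. Then I pressed green, yellow and red in that order and handed the job in at about 25 s.

**Final checks**
- **Frame position:** its centre is within 1 mm of the pocket centre in x. In y it reads +1.9 mm in the top camera and -0.8 mm in the scene camera. It is square to about 0.2°.
- **Frame seated:** touching down near its trailing end met nothing at z 16.4 mm, which is only possible if the frame is down in the pocket.
- **Keys:** each stopped hard at z ≈ 29.6 mm (top 36 mm, 6 mm travel) at 32–36 N, and was released before the next. I did not read the key travels directly.
- **Jar, loupe and tin:** image shifts since the start are under 1 pixel, about the same as for the fixed keys. The jar's was the largest, at 0.9 pixel.

**What went wrong or disagreed**
- **Slip:** the fingers rode over the leading rim partway into the pocket and pressed on the frame with 36 N. I put them back in and finished by pulling on that rim.
- **Hard touch:** while checking that the frame was seated, I pressed the trailing rim by mistake with a force of up to 75 N upward on the wrist (about 82 N in all; the limit is 120 N).
- **Cameras:** the two views disagreed by about 6–9 mm in x. I went by the top camera, corrected by about 1 mm from the grip.

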